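Switch off the control unit through its guard windows

ROBOT

A 6-joint arm with a two-finger parallel gripper is mounted at the origin on the work surface. World frame = base frame: x ahead of the robot, y to its left, z up, the work surface at z = 0. Lengths are in m, angles in rad, forces in N, time in s.
With the tool pointing down it reaches from about 0.375 to 0.9 m from the base axis. Payload 3.1 kg.
Tool frame: the origin (TCP) lies midway between the tips of the shut fingers; the grasp point (between the pads) lies 19 mm behind it; x points along the fingers, y is the direction in which the jaws open and shut, and the axes are right-handed (so a half turn about x gives the same grasp; the last joint's range is limited). The gripper opens to 87 mm and grips with 3 to 60 N. Pads are 19 mm wide; open, the fingers measure 117 mm over their backs; the gripper's body (75 mm by 190 mm) begins 51 mm behind the grasp point.
Start: joints at [-0.178, 0.527, 1.433, -0, 1.181, -0.178], TCP at [0.625, 0, 0.223] pointing down, gripper open.
Joint ranges: [-3.08, 3.08], [-0.75, 2.2], [0.22, 2.44], [-1.43, 4.57], [0, 2.65], [-2.85, 2.85]. Speed limits (rad/s): [2.79, 2.79, 3.14, 3.14, 3.14, 3.14].

INTERFACE

Orientations are given as a unit quaternion [x, y, z, w].
In Python, from rig import get_obs, imaging, robot gives the robot as it stands.
- The arm moves only by the shell command python3 -m inch 'ROWS' [FORCE]. ROWS is JSON, a list of rows, each a list of 3 entries, a list of its own where there are three numbers: the finger opening in mm, from 0 to 87, then the shift along the tool's x, y, z in mm, then the turn, a rotation vector about the tool's x, y, z in degrees. In form: [[grip, [dx, dy, dz], [wx, wy, wz]], ...]. A call has 1 to 12 rows; each row shifts and turns the pose as measured when the row begins, along the tool's axes as they then stand; what a row does not reach is not made up. A row lasts 1/8 s, in which the tool goes at most 62.5 mm and 10.7 degrees, less where a joint would pass 70% of its speed; a pose out of reach is approached as far as the arm can. A call with a gripper value outside its range is refused whole. The fingers move at their own pace and stop on an object; FORCE is the grip in N (left out, the last holds). Time passes only in rows, so rows that do not move let the fingers close. It gives the time, the measured TCP pose, the force and the opening at its end, in the units of the state.
- get_obs(): the state, without advancing time (a new reading comes with each control period).
- imaging.camera(name): name is "scene" or "side" or "wrist"; returns the picture (384x512x3 uint8, red, green, blue); there is no depth.
- imaging.camera_params(name): a dict with "camera_matrix" (3x3 intrinsics, pixels), "k1" (the pictures are not rectified: a ray, as slopes to the right and down, at radius r is drawn at 1 + k1 r^2 times it, then the intrinsics apply), "xyz" and "rotation" of the camera in the world. Camera axes: x right, y down, z forward; pixel columns grow to the right and rows downward; lengths in m; the calibration is good to about 2 mm. A picture is of the moment at which its call begins: read the wrist's pose just before it. camera_params takes no time and is no camera call; for the wrist camera it gives the pose at the moment of the call.
- robot.hand_in(): hands the job in, once; it reports no verdict.
Trained networks look in the newest picture that a camera, given by its name, has taken for a name from the list of things; names that differ only in an ending like _2 or _b are one class to them, and where a whole thing is asked for, a point or a joint stands for the part that bears it (a point fixed in the world has none). Each returns a list of dicts, best first, with "confidence" (0 to 1); they miss things now and then, are a little off and sometimes report something else, mostly with a low value. They report only what shows in the picture. A call takes as long as a camera call.
- imaging.cut_out(camera, target): "pixels" (384x512 bool, what is visible of it) and "box" ([centre column, centre row, width, height] in pixels, round what is visible of it).
- imaging.tip_of(camera, target): "pixel" ([column, row] in pixels: a listed point, or the origin of a listed thing).
The state is a dict: "time": time; "q": joint angles; "joint_velocities": joint speeds; "joint_torque": joint torques, N m; "position": TCP position; "tool_rot": TCP orientation; "ft_force": force on the tool from outside, world axes, zero at the start; "moment": the same for the moment, N m; "grip_width": finger opening in m.
Only numpy, scipy, OpenCV 4.12 (cv2) and the standard library are available. Lean on these libraries where they do the work, as an engineer would, in place of code of your own. Each camera call takes 0.05 s, during which the arm holds its last target. There are 200 camera calls.

TASK

Switch off the open control unit in the proper order: reach through the windows in its guard plate and press first the short lever fully down, then the long lever fully down. Do not touch the guard plate, the grey enclosure or its folded-back lid with any part of the robot, leave every loose thing where it lies, and finish clear with both levers down.

Things in the scene. Friction and masses are not known exactly. Their poses are not given: they have to be found in the camera images.
- enclosure: grey plastic enclosure lying fixed on the bench, 220 (x) x 300 (y) mm, 100 mm high, topped by an aluminium guard plate with two windows side by side along y. Origin at the centre of its underside, z up. x points away from the robot, turned up to 0.3 rad. The clear lid, folded over, slopes from its +x rim to the bench 170 mm farther out; two glands stick out 22 mm at -x
- window_left (a point): centre of the left (+y) window in the guard plate, at the plate's top face (100 mm above the bench). A rectangular hole 90 mm along the enclosure's x, 76 mm along its y; plate 4 mm thick. The lever stands below the plate's top; the black switch block under it is 43 mm above the bench, its two pivot ears near the window's +x edge 69 mm
- window_right (a point): centre of the right (-y) window in the guard plate, at the plate's top face (100 mm above the bench). A rectangular hole 90 mm along the enclosure's x, 76 mm along its y; plate 4 mm thick. The lever stands below the plate's top; the black switch block under it is 43 mm above the bench, its two pivot ears near the window's +x edge 69 mm
- short_pad (a point): top centre of the pad (18 mm along the lever, 26 mm across) at the free end of the short lever: white, 34 mm from pivot to pad, under either window. From its pivot (at the window's +x edge) it runs to the enclosure's -x, sloping up. Raised, this point is 80 mm above the bench; fully down 66 mm (34 below the guard's top), 3 mm farther to -x. The point moves with the lever
- long_pad (a point): top centre of the pad (18 mm along the lever, 26 mm across) at the free end of the long lever: white, 56 mm from pivot to pad, under either window. From its pivot (at the window's +x edge) it runs to the enclosure's -x, sloping up. Raised, this point is 90 mm above the bench; fully down 66 mm (34 below the guard's top), 6 mm farther to -x. The point moves with the lever
- short_lever (a joint): angle of the short lever, 0 = fully raised, 0.45 rad = fully down (level, on its stop). No spring: stiff by friction only (a few newtons at the pad), it stays where it is left. It starts at 0 to 0.1. The pivot axis is parallel to the enclosure's y
- long_lever (a joint): angle of the long lever, 0 = fully raised, 0.45 rad = fully down (level, on its stop). No spring: stiff by friction only (a few newtons at the pad), it stays where it is left. It starts at 0 to 0.1. The pivot axis is parallel to the enclosure's y
- terminal: loose green terminal block, 30 x 16 x 12 mm, lying on the guard plate's bar between the two windows; origin at the centre of its underside; leave alone
- stick: loose memory stick, about 58 x 18 x 8 mm, on the mat on the robot's side of the enclosure; origin on its underside; leave alone
- gland: loose white cable gland, 38 mm across, 36 mm high, standing on the mat beside the enclosure; origin at the centre of its underside; leave alone
- driver: loose screwdriver lying on the mat to the robot's left; leave alone
- screws: loose small jar, 48 mm across, 50 mm high, on the mat to the robot's right; origin at the centre of its underside; leave alone
- tape: loose black ring of tape, 84 mm across, 19 mm high, on the mat to the robot's right; leave alone
- spanner: loose 130 mm spanner lying on the mat to the robot's left; leave alone

How it is judged:
By the outcome, as a careful person would: the job done as asked, in the order asked, and still so for the second after the job is handed in, with the robot touching nothing.
It also fails if it takes over 35 s, if anything falls off the work surface, if the arm or the gripper's body presses on something with over 40 N, if the wrist force passes 120 N, or if a joint passes its speed limit or range.

## Working session

There is one attempt and no reset: what is moved stays moved. The work goes in short steps, Python scripts to look and compute and a shell command to move; the robot and the scene stay as the last step left them, time stands still between calls to the robot, and variables do not carry over. Pictures are saved under pics/ and viewed, about 8 in all and at most 12, crops included, and the job is handed in when it is done.

```bash
mkdir -p pics; cat > h.py <<'E'
import numpy as np, cv2
from rig import get_obs, imaging, robot
def ray(cam,px,P=None):
    P=P or imaging.camera_params(cam);K=np.array(P["camera_matrix"]);k=P["k1"]
    d=np.array([(px[0]-K[0,2])/K[0,0],(px[1]-K[1,2])/K[1,1]]);u=d.copy()
    for _ in range(30): u=d/(1+k*(u@u))
    R=np.array(P["rotation"]); return np.array(P["xyz"]),R@np.array([u[0],u[1],1])
def atz(cam,px,z,P=None):
    o,d=ray(cam,px,P); return o+d*(z-o[2])/d[2]
def tri(pairs):
    A=np.zeros((3,3));b=np.zeros(3)
    for o,d in pairs:
        d=d/np.linalg.norm(d);M=np.eye(3)-np.outer(d,d);A+=M;b+=M@o
    p=np.linalg.solve(A,b)
    return p,[round(1000*np.linalg.norm(np.cross(p-o,d/np.linalg.norm(d))),1) for o,d in pairs]
def proj(cam,p,P=None):
    P=P or imaging.camera_params(cam);R=np.array(P["rotation"]);c=R.T@(np.array(p)-P["xyz"]);u=c[:2]/c[2]
    u=u*(1+P["k1"]*(u@u));K=np.array(P["camera_matrix"]);return u*[K[0,0],K[1,1]]+K[:2,2]
E
python3 - <<'E'
from h import *
np.set_printoptions(precision=4,suppress=True)
print(get_obs())
Z=dict(window_left=.1,window_right=.1,short_pad=.078,long_pad=.087,enclosure=0,terminal=.1,gland=0,stick=0)
for c in ["scene","side","wrist"]:
    im=imaging.camera(c);cv2.imwrite(f"pics/{c}0.png",im[:,:,::-1])
    P=imaging.camera_params(c);print(c,np.array(P["xyz"]))
    for t,z in Z.items():
        for r in imaging.tip_of(c,t)[:2]: print(t,round(r["confidence"],2),np.round(r["pixel"],1),atz(c,r["pixel"],z,P))
ims=[cv2.imread(f"pics/{c}0.png") for c in ["scene","side","wrist"]]
cv2.imwrite("pics/all.png",cv2.resize(np.vstack([np.hstack(ims[:2]),np.hstack([ims[2],ims[2]*0])]),(800,600)))
E
```

```text
{'time': 0.0, 'q': array([-0.1785,  0.5285,  1.4339, -0.    ,  1.1814, -0.1785]), 'joint_velocities': array([-0.0008,  0.0013,  0.0001, -0.0007,  0.0008,  0.0006]), 'joint_torque': array([ -0.0005, -44.0045, -17.6594,   0.0633,   0.0583,  -0.0002]), 'position': array([0.6243, 0.0002, 0.2216]), 'tool_rot': array([ 0.4996,  0.5006, -0.5004,  0.4994]), 'ft_force': array([-0.2351, -0.7312, -0.2967]), 'moment': array([ 0.0739,  0.0012, -0.0478]), 'grip_width': 0.08725118115405485}
scene [0.9326 0.394  0.8771]Traceback (most recent call last):
  File "<stdin>", line 9, in <module>
  File "h.py", line 9, in atz
    o,d=ray(cam,px,P); return o+d*(z-o[2])/d[2]
        ~~~^^^^^^^^^^
  File "h.py", line 7, in ray
    R=np.array(P["rotation"]); return np.array(P["xyz"]),R@np.array([u[0],u[1],1])
                                                         ~^~~~~~~~~~~~~~~~~~~~~~~~
ValueError: matmul: Input operand 1 has a mismatch in its core dimension 0, with gufunc signature (n?,k),(k,m?)->(n?,m?) (size 3 is different from 4)
```

Rotation is a quaternion.

```bash
sed -i 's/np.array(P\["rotation"\])/Rot.from_quat(P["rotation"]).as_matrix()/; 1a from scipy.spatial.transform import Rotation as Rot' h.py
python3 - <<'E'
from h import *
np.set_printoptions(precision=4,suppress=True)
Z=dict(window_left=.1,window_right=.1,short_pad=.078,long_pad=.087,enclosure=0,terminal=.1,gland=0,stick=0)
for c in ["scene","side","wrist"]:
    im=imaging.camera(c);cv2.imwrite(f"pics/{c}0.png",im[:,:,::-1])
    P=imaging.camera_params(c);print(c,np.array(P["xyz"]))
    for t,z in Z.items():
        for r in imaging.tip_of(c,t)[:2]: print(t,round(r["confidence"],2),np.round(r["pixel"],1),atz(c,r["pixel"],z,P))
ims=[cv2.imread(f"pics/{c}0.png") for c in ["scene","side","wrist"]]
cv2.imwrite("pics/all.png",cv2.resize(np.vstack([np.hstack(ims[:2]),np.hstack([ims[2],ims[2]*0])]),(800,600)))
E
```

```text
scene [0.9326 0.394  0.8771]
window_left 0.96 [298.8 233.6] [0.5621 0.162  0.1   ]
window_left 0.24 [210.4 120.2] [ 0.4629 -0.2904  0.1   ]
window_right 0.81 [269.4 193.2] [0.5278 0.0275 0.1   ]
window_right 0.58 [136.5 157. ] [ 0.7074 -0.3208  0.1   ]
short_pad 0.6 [269.2 200.1] [0.5328 0.0325 0.078 ]
short_pad 0.51 [279.6 212.4] [0.5409 0.0786 0.078 ]
long_pad 0.44 [307.6 234.9] [0.5431 0.1757 0.087 ]
enclosure 0.82 [279.  232.8] [ 0.5517  0.0923 -0.    ]
terminal 0.57 [281.4 214.3] [0.5525 0.0943 0.1   ]
gland 0.51 [227.6 191. ] [ 0.5593 -0.1121  0.    ]
stick 0.46 [345.3 212.1] [0.3668 0.1788 0.    ]
side [ 0.068  -0.5629  0.9036]
window_left 0.88 [229.2 156.2] [0.5549 0.1731 0.1   ]
window_left 0.31 [240.8 166.5] [0.5547 0.1114 0.1   ]
window_right 0.63 [253.5 184.1] [0.5378 0.0272 0.1   ]
short_pad 0.51 [253.4 188.7] [0.5384 0.0286 0.078 ]
long_pad 0.57 [229.7 161.2] [0.5498 0.1647 0.087 ]
long_pad 0.57 [184.2 202.4] [0.3424 0.1084 0.087 ]
enclosure 0.68 [240.6 190. ] [ 0.5462  0.107  -0.    ]
terminal 0.6 [239.9 168.8] [0.5462 0.105  0.1   ]
gland 0.69 [288.1 225.9] [ 0.568  -0.1027  0.    ]
stick 0.48 [184. 201.] [0.3743 0.1855 0.    ]
wrist [0.6254 0.0799 0.3854]
window_right 0.8 [154. 153.] [0.5316 0.0345 0.1   ]
short_pad 0.66 [171.4 152.7] [0.542  0.0313 0.078 ]
enclosure 0.86 [190.6  84.1] [0.5496 0.1006 0.    ]
terminal 0.58 [167.5  81.9] [0.549  0.0972 0.1   ]
gland 0.87 [204.  245.4] [ 0.556 -0.109  0.   ]
stick 0.63 [35.9 14. ] [0.3749 0.1798 0.    ]
```

View pics/all.png

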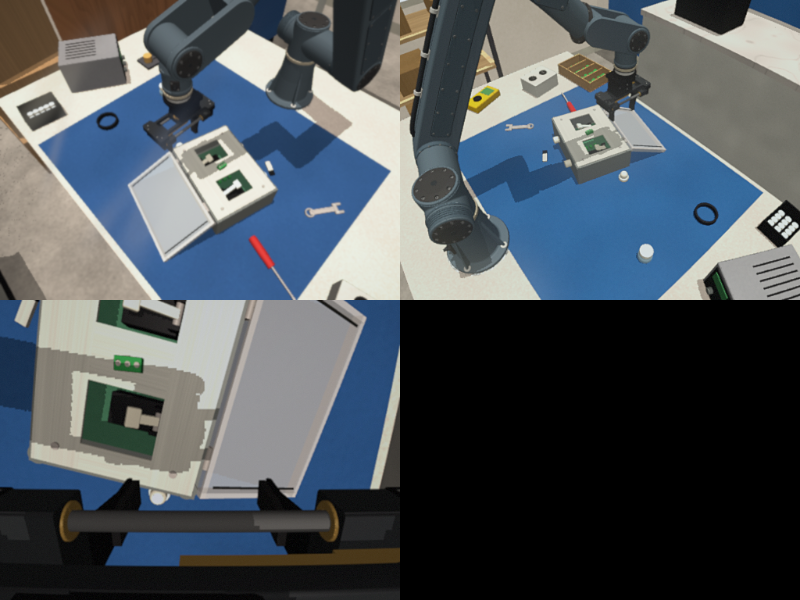

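The wrist view (lower left) shows the short lever under the right window, seen at about (154,153) in the full frame. The terminal sits on the bar at (167,82) and the lid is to the right. The long lever is under the left window. The enclosure is turned about -0.19 rad. I'll close the fingers, align the yaw and move so the wrist camera sees both windows.

```bash
python3 -m inch '[[0,[0,0,0],[10.7,0,0]],[0,[0,-40,-15],[0,0,0]],[0,[0,-40,-15],[0,0,0]],[0,[0,0,0],[0,0,0]],[0,[0,0,0],[0,0,0]]]' 20
python3 - <<'E'
from h import *
np.set_printoptions(precision=4,suppress=True)
Z=dict(window_left=.1,window_right=.1,short_pad=.078,long_pad=.087,terminal=.1)
o=get_obs();print(o["position"],o["ft_force"],o["grip_width"],"toolR",Rot.from_quat(o["tool_rot"]).as_matrix().T)
P=imaging.camera_params("wrist");im=imaging.camera("wrist");print(P)
cv2.imwrite("pics/w1.png",cv2.resize(im[:,:,::-1],(768,576)))
for t,z in Z.items():
    for r in imaging.tip_of("wrist",t)[:2]: print(t,round(r["confidence"],2),np.round(r["pixel"],1),atz("wrist",r["pixel"],z,P))
E
```

```text
time: 2.08
position: [0.5517, 0.0452, 0.2226]
tool_rot: [0.547, 0.449, -0.546, 0.45]
ft_force: [0.1, 0.4, -0.0]
grip_width: 0.0449
[0.5517 0.0452 0.2226] [ 0.1164  0.3913 -0.0225] 0.04491961285693854 toolR [[ 0.0024 -0.0004 -1.    ]
 [ 0.9812 -0.1928  0.0025]
 [-0.1928 -0.9812 -0.    ]]
{'camera_matrix': array([[308.6177,   0.    , 254.402 ],
       [  0.    , 308.6177, 194.9612],
       [  0.    ,   0.    ,   1.    ]]), 'k1': -0.04098042165982701, 'xyz': array([0.5671, 0.1236, 0.3854]), 'rotation': array([ 0.9846, -0.0957, -0.0132,  0.1456])}
window_left 0.3 [90.1 87. ] [0.4273 0.1651 0.1   ]
window_right 0.76 [235.9 206.7] [0.531  0.0306 0.1   ]
short_pad 0.76 [246.9 194.1] [0.5424 0.0348 0.078 ]
long_pad 0.85 [228.9  50.1] [0.554  0.1719 0.087 ]
terminal 0.98 [239.7 136.5] [0.5486 0.0963 0.1   ]
```

View pics/w1.png

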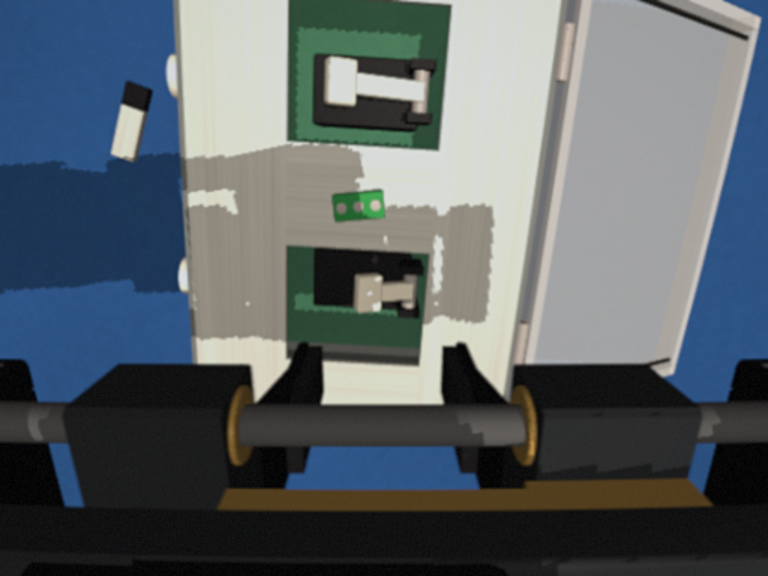

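The view shows the yaw lined up well. The short pad is at (367,293) and the long pad at (341,80) in the enlarged picture. The right window spans columns 287–428 and rows 246–363. Next I'll compute the corners and the tool offsets.

```bash
python3 - <<'E'
from h import *
np.set_printoptions(precision=1,suppress=True)
o=get_obs();R=Rot.from_quat(o["tool_rot"]).as_matrix();t=o["position"]
P=imaging.camera_params("wrist")
f=lambda u,v,z:1000*R.T@(atz("wrist",(u/1.5,v/1.5),z,P)-t)
for n,p,z in [("rTL",(288,246),.1),("rTR",(428,252),.1),("rBR",(420,363),.1),("rBL",(287,355),.1),("lBL",(288,140),.1),("lBR",(438,150),.1),("lTL",(290,0),.1),("lTR",(450,5),.1),
 ("short",(367,293),.078),("short_net",(370.3,291.2),.078),("long",(341,80),.087),("long_net",(343.3,75.2),.087),("earS1",(413,266),.069),("earS2",(410,311),.069),("terminal",(359,205),.112)]: print(n,f(*p,z))
E
```

```text
rTL [122.  -58.2 -24.2]
rTR [122.   29.4 -20.4]
rBR [122.   26.2  55.8]
rBL [122.  -63.2  50.1]
lBL [122.  -54.8 -87.5]
lBR [122.   33.6 -81.8]
lTL [ 122.   -50.  -161.4]
lTR [ 122.1   37.8 -158.8]
short [144.   -9.8  13.2]
short_net [144.   -7.5  11.9]
long [ 135.   -23.9 -122. ]
long_net [ 135.   -22.5 -124.6]
earS1 [153.   22.3  -3.9]
earS2 [153.   20.8  29.5]
terminal [110.  -12.9 -50.8]
```

The window sizes check out at about 88 x 76 mm. The residual yaw is about 3°. I'll move above the short pad, where it will sit once down, and close the fingers.

```bash
python3 -m inch '[[0,[0,0,0],[3,0,0]],[0,[0,-12,13],[0,0,0]],[0,[40,0,0],[0,0,0]],[0,[45,0,0],[0,0,0]],[0,[10,0,0],[0,0,0]],[0,[0,0,0],[0,0,0]],[0,[0,0,0],[0,0,0]]]'
python3 - <<'E'
from h import *
np.set_printoptions(precision=4,suppress=True)
o=get_obs();R=Rot.from_quat(o["tool_rot"]).as_matrix();t=o["position"]
print(t,o["grip_width"],R.T)
for c in ["wrist","side","scene"]:
    P=imaging.camera_params(c);im=imaging.camera(c)
    if c=="wrist": cv2.imwrite("pics/w2.png",cv2.resize(im[:,:,::-1],(768,576)))
    for n,z in dict(window_left=.1,window_right=.1,short_pad=.078,long_pad=.087).items():
        for r in imaging.tip_of(c,n)[:1]: print(c,n,round(r["confidence"],2),np.round(r["pixel"],1),1000*R.T@(atz(c,r["pixel"],z,P)-t))
E
```

```text
time: 3.25
position: [0.5366, 0.0312, 0.1278]
tool_rot: [0.559, 0.433, -0.557, 0.436]
ft_force: [0.8, -0.6, 0.7]
grip_width: 0.0006
[0.5366 0.0312 0.1278] 0.0006225534164034138 [[ 0.0052 -0.002  -1.    ]
 [ 0.9697 -0.2443  0.0056]
 [-0.2443 -0.9697  0.0007]]
wrist window_left 0.18 [37.9 76.4] [  27.0681 -127.6757  -95.6511]
wrist window_right 0.82 [248.1 228.1] [27.82   -3.9063  0.7771]
wrist short_pad 0.55 [264.6 210.6] [49.8823  7.7422 -3.7195]
side window_left 0.78 [230.4 155.7] [  27.6775  -12.7127 -142.5554]
side window_right 0.57 [251.8 183.5] [27.8318 -1.5969 -0.8687]
side short_pad 0.5 [255.9 190.5] [49.8817  5.8011 11.9821]
scene window_left 0.93 [298.2 233.2] [  27.7181   -6.7167 -131.3807]
scene window_right 0.75 [265.5 194.1] [27.8612  2.5891  8.4125]
scene short_pad 0.41 [266.7 200.7] [49.856   2.4355  1.3298]
scene long_pad 0.58 [282.1 213.1] [ 40.756   -8.7308 -56.5422]
```

View pics/w2.png

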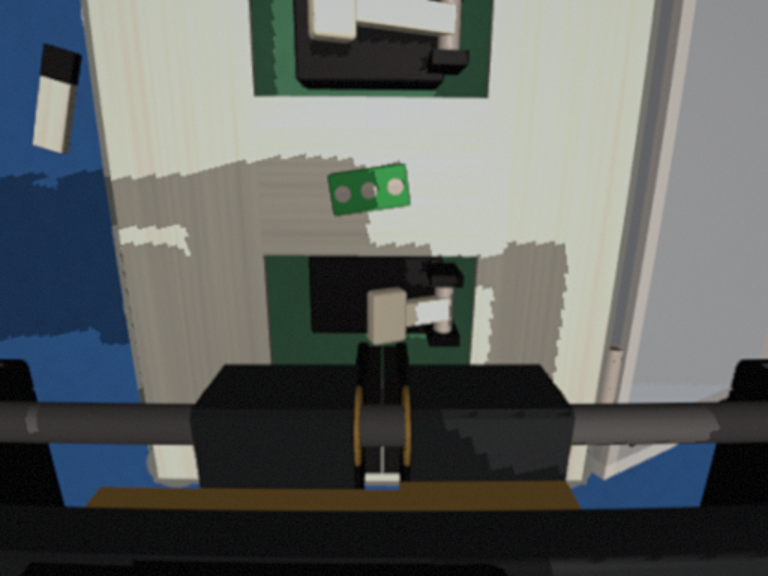

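The fingers are closed and the yaw is parallel to the window edges. The short pad at (387,316) is just ahead of the fingertips, about 3 mm off laterally. I'll descend into the right window.

```bash
python3 -m inch '[[0,[0,0,-3],[0,0,0]],[0,[30,0,0],[0,0,0]],[0,[15,0,0],[0,0,0]],[0,[8,0,0],[0,0,0]],[0,[6,0,0],[0,0,0]]]'
```

```text
time: 4.62
position: [0.5346, 0.0357, 0.0669]
tool_rot: [-0.557, -0.435, 0.558, -0.434]
ft_force: [-2.9, -0.2, 3.1]
grip_width: 0.0005
```

```bash
python3 -m inch '[[0,[2,0,0],[0,0,0]],[0,[1,0,0],[0,0,0]]]'; python3 -m inch '[[0,[2,0,0],[0,0,0]]]'
```

```text
time: 4.88
position: [0.5346, 0.0357, 0.0661]
tool_rot: [-0.557, -0.435, 0.558, -0.435]
ft_force: [-4.4, 0.9, 9.3]
grip_width: 0.0007
time: 5.0
position: [0.5346, 0.0357, 0.0659]
tool_rot: [-0.557, -0.435, 0.558, -0.435]
ft_force: [-6.1, 0.9, 18.8]
grip_width: 0.0003
```

The short lever is on its stop: z is 0.066 and the force rises to 19 N without further travel. Now I'll retract straight up and cross to the left window, well above the terminal.

```bash
python3 -m inch '[[0,[-40,0,0],[0,0,0]],[0,[-45,0,0],[0,0,0]],[0,[0,-8,-45],[0,0,0]],[0,[0,-7,-45],[0,0,0]],[0,[0,-7,-45],[0,0,0]],[0,[0,0,0],[0,0,0]],[0,[0,0,0],[0,0,0]]]'
python3 - <<'E'
from h import *
np.set_printoptions(precision=4,suppress=True)
o=get_obs();R=Rot.from_quat(o["tool_rot"]).as_matrix();t=o["position"]
print(t,o["ft_force"],R.T)
for c in ["wrist","side","scene"]:
    P=imaging.camera_params(c);im=imaging.camera(c)
    cv2.imwrite(f"pics/{c}3.png",im[:,:,::-1])
    for n,z in dict(window_left=.1,window_right=.1,short_pad=.066,long_pad=.087).items():
        for r in imaging.tip_of(c,n)[:1]: print(c,n,round(r["confidence"],2),np.round(r["pixel"],1),1000*R.T@(atz(c,r["pixel"],z,P)-t))
w=cv2.imread("pics/wrist3.png");s=cv2.imread("pics/side3.png")[90:280,150:404]
cv2.imwrite("pics/c3.png",np.hstack([cv2.resize(w,(440,330)),cv2.resize(s,(360,330))]))
E
```

```text
time: 5.88
position: [0.5583, 0.174, 0.1578]
tool_rot: [0.565, 0.428, -0.551, 0.44]
ft_force: [0.5, -1.2, -0.6]
grip_width: 0.0002
[0.5583 0.174  0.1578] [ 0.4588 -1.1979 -0.555 ] [[ 0.0268 -0.0018 -0.9996]
 [ 0.9689 -0.246   0.0264]
 [-0.246  -0.9693 -0.0049]]
wrist window_left 0.91 [264.9 217.5] [58.0208  8.3325  4.7943]
wrist long_pad 0.63 [248.6 212.9] [70.6855 -4.3703  5.7063]
side window_left 0.95 [232.4 154.6] [58.0288  7.6413 -0.5728]
side window_right 0.7 [316.4 329.3] [ 53.6827 -43.7738 610.2395]
side short_pad 0.66 [251.8 191.2] [ 91.3909   9.7369 143.6448]
side long_pad 0.63 [251.6 183.7] [ 70.573   14.8693 132.5819]
scene window_left 0.77 [298.2 231.7] [57.8367  3.4687 16.166 ]
scene window_right 0.83 [268.1 195.7] [ 57.4352  12.076  144.6977]
scene short_pad 0.42 [270.1 202.4] [ 91.2669   4.928  143.0275]
scene long_pad 0.56 [304.6 237.3] [70.644  -6.8766  0.6711]
```

View pics/c3.png

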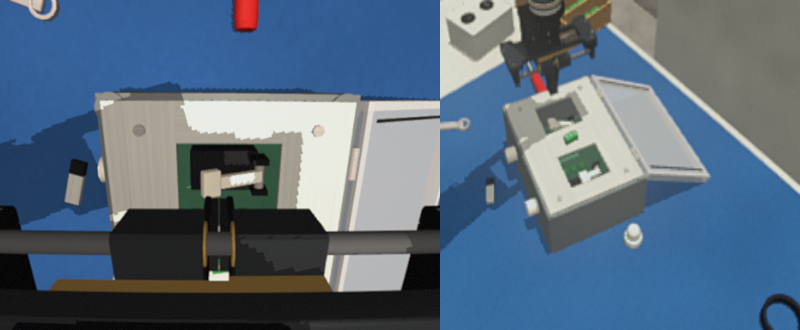

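The wrist view puts the long pad at about (211,183) in the left panel, right ahead of the fingertips. The side view shows the short lever down, and the terminal and gland have not moved. A tilt of about 1.5° has crept in. I'll level it, correct the position and lower to just above the plate.

```bash
python3 -m inch '[[0,[0,0,0],[0,0,-1.5]],[0,[0,-8,4],[0,0,0]],[0,[20,0,0],[0,0,0]],[0,[15,0,0],[0,0,0]],[0,[0,0,0],[0,0,0]]]'
python3 - <<'E'
from h import *
np.set_printoptions(precision=4,suppress=True)
o=get_obs();R=Rot.from_quat(o["tool_rot"]).as_matrix();t=o["position"]
print(t,o["ft_force"],R.T)
P=imaging.camera_params("wrist");im=imaging.camera("wrist");cv2.imwrite("pics/w4.png",im[:,:,::-1])
for n,z in dict(window_left=.1,long_pad=.087).items():
    for r in imaging.tip_of("wrist",n)[:1]: print(n,round(r["confidence"],2),np.round(r["pixel"],1),1000*R.T@(atz("wrist",r["pixel"],z,P)-t))
E
```

```text
time: 7.25
position: [0.5474, 0.1723, 0.1219]
tool_rot: [0.559, 0.436, -0.558, 0.432]
ft_force: [-0.2, -1.0, 1.3]
grip_width: 0.0006
[0.5474 0.1723 0.1219] [-0.1871 -0.9512  1.2654] [[-0.0027  0.0054 -1.    ]
 [ 0.9692 -0.2464 -0.004 ]
 [-0.2465 -0.9691 -0.0046]]
window_left 0.6 [284.  230.7] [21.7978 19.4994  0.0353]
long_pad 0.77 [263.8 225.8] [34.8392  6.7934  2.0205]
```

View pics/w4.png

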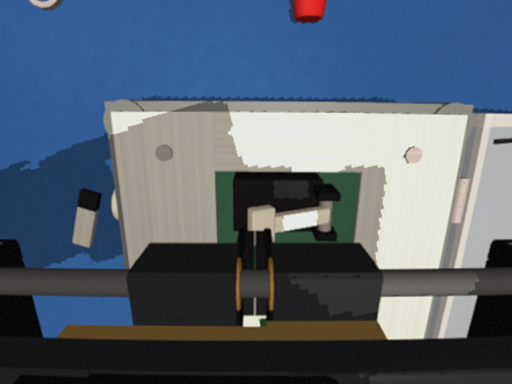

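The long pad at (262,219) is directly ahead of the fingertips, and the finger clears the left window edge at column 215. I'll shift 3 mm forward and press down.

```bash
python3 -m inch '[[0,[0,3,1],[0,0,0]],[0,[24,0,0],[0,0,0]],[0,[14,0,0],[0,0,0]],[0,[8,0,0],[0,0,0]],[0,[5,0,0],[0,0,0]]]'
```

```text
time: 8.02
position: [0.5553, 0.1713, 0.0745]
tool_rot: [0.562, 0.434, -0.554, 0.434]
ft_force: [-0.9, -0.3, 2.8]
grip_width: 0.0008
```

```bash
python3 -m inch '[[0,[3,0,0],[0,0,0]],[0,[2,0,0],[0,0,0]]]'
```

```text
time: 8.28
position: [0.5549, 0.1715, 0.0695]
tool_rot: [0.562, 0.434, -0.554, 0.434]
ft_force: [-1.7, 0.0, 2.6]
grip_width: 0.0005
```

```bash
python3 -m inch '[[0,[3,-2,0],[0,0,0]],[0,[3,0,0],[0,0,0]]]'; python3 -m inch '[[0,[2,0,0],[0,0,0]]]';python3 -m inch '[[0,[2,0,0],[0,0,0]]]'
```

```text
time: 8.52
position: [0.5542, 0.172, 0.0655]
tool_rot: [0.563, 0.434, -0.554, 0.435]
ft_force: [-7.1, -0.4, 26.6]
grip_width: 0.0006
time: 8.65
position: [0.5542, 0.172, 0.0657]
tool_rot: [0.563, 0.434, -0.553, 0.435]
ft_force: [-4.4, -1.1, 17.5]
grip_width: 0.0005
time: 8.78
position: [0.5542, 0.172, 0.0659]
tool_rot: [0.563, 0.434, -0.553, 0.435]
ft_force: [-3.3, -2.1, 14.6]
grip_width: 0.0006
```

On the stop at 0.066. I'll retract straight up and check.

```bash
python3 -m inch '[[0,[-30,0,0],[0,0,0]],[0,[-40,0,0],[0,0,0]],[0,[-60,0,0],[0,0,0]],[0,[-30,0,0],[0,0,0]],[0,[0,0,50],[0,0,0]],[0,[0,0,40],[0,0,0]],[0,[0,0,0],[0,0,0]],[0,[0,0,0],[0,0,0]]]'
python3 - <<'E'
from h import *
np.set_printoptions(precision=4,suppress=True)
o=get_obs();print(o["position"],o["ft_force"])
for c in ["wrist","side","scene"]:
    P=imaging.camera_params(c);im=imaging.camera(c);cv2.imwrite(f"pics/{c}5.png",im[:,:,::-1])
    for n,z in dict(short_pad=.066,long_pad=.066,terminal=.1,gland=0,stick=0).items():
        for r in imaging.tip_of(c,n)[:1]: print(c,n,round(r["confidence"],2),np.round(r["pixel"],1),atz(c,r["pixel"],z,P))
w=cv2.imread("pics/wrist5.png");s=cv2.imread("pics/side5.png")[90:280,150:404]
cv2.imwrite("pics/c5.png",np.hstack([cv2.resize(w,(440,330)),cv2.resize(s,(360,330),interpolation=cv2.INTER_CUBIC)]))
E
```

```text
time: 9.78
position: [0.5318, 0.0825, 0.2302]
tool_rot: [0.564, 0.432, -0.551, 0.437]
ft_force: [-0.2, -0.5, 0.1]
grip_width: 0.0004
[0.5318 0.0825 0.2302] [-0.2474 -0.4671  0.0674]
wrist short_pad 0.89 [268.1 217.1] [0.5393 0.0361 0.066 ]
wrist long_pad 0.57 [246.5  91.2] [0.5495 0.1733 0.066 ]
wrist terminal 0.73 [265.9 169.5] [0.5496 0.0971 0.1   ]
wrist gland 0.22 [271.2 221. ] [0.5403 0.0049 0.    ]
wrist stick 0.58 [113.7 126.2] [0.3783 0.1771 0.    ]
side short_pad 0.65 [250.2 193. ] [0.5265 0.0296 0.066 ]
side long_pad 0.43 [224.7 165.3] [0.5378 0.178  0.066 ]
side terminal 0.46 [237.9 168.5] [0.5422 0.1101 0.1   ]
side gland 0.63 [285.5 225. ] [ 0.5641 -0.0951  0.    ]
side stick 0.4 [182.2 205.8] [0.359  0.1718 0.    ]
scene short_pad 0.64 [269.  200.6] [0.5283 0.0279 0.066 ]
scene terminal 0.43 [283.8 213.5] [0.5464 0.097  0.1   ]
scene gland 0.71 [298.6 234.7] [0.5174 0.134  0.    ]
scene stick 0.49 [344.8 216.9] [0.3806 0.1877 0.    ]
```

View pics/c5.png

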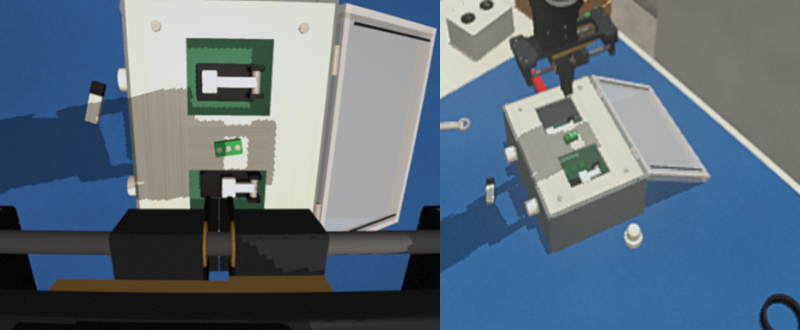

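```bash
python3 -c "
from rig import robot;print(robot.hand_in())"
```

```text
the job is handed in; nothing more can be done
None
```

I pressed the short lever (right window) down first, then the long lever (left window), with the closed fingers aligned to the enclosure, and handed the job in after about 10 s of robot time.

- **Levers down:** both stopped at 66 mm, their fully-down height. The force rose there without further travel, to about 19 N on the short lever and 27 N on the long one. The last pictures show both levers flat.
- **Nothing else disturbed:** before both presses the force stayed near zero on the way into the windows. The terminal, stick and cable gland look where they were. The driver, jar, tape and spanner were not checked individually.
- **Finished clear:** the gripper ended at 230 mm height with about 0 N on it.
- **What disagreed:**
  - The networks' point positions differed by up to about 15 mm between cameras, with a few plainly wrong hits such as the gland. I used the close wrist views, the window sizes and the contact height instead.
  - On the long lever the tool also landed about 5 mm farther forward than I commanded. It was still inside the window and on the lever, so I corrected it by 2 mm and carried on.

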